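Tighten the coaster rack's wing screw

TASK

The wing screw that fixes the coaster rack to the lazy Susan has worked loose. Turn it clockwise, pushing its wings round with a fingertip in repeated strokes, until it is all the way down and will turn no further, then take the hand away. Do not grip the screw or a wing between the fingers, and leave the jars and the cup standing where they are.

Things in the scene. Friction and masses are not known exactly. Their poses are not given: they have to be found in the camera images.
- screw_top (a point): point on the steel wing screw's vertical axis, level with its wing tops; z up. Two flat upright wings lie along its x axis (+x and -x alike), each out to 38 mm from the axis, 7 mm thick (along y), from 28 mm below this point up to it. Hub between them 19 mm across, 18 mm below this point; the screw's underside is 34 mm below. The point turns and sinks with the screw.
- screw (a joint): angle of the wing screw in rad, growing clockwise seen from above; it sinks 5 mm per turn. 6.5 is the hard stop (fully tight, underside on the washer); it starts between 0 and 1.5. At 0 the wings lie along the rack's x axis. Light friction (about 0.03 N m) holds it where it is left.
- rack: wooden coaster rack, fixed; origin on the screw's axis at the underside of its base board, on the turntable; z up. Base board 10 mm thick, x = -110 to +45 mm, y = +-48 mm; the screw stands on it, wing tops 45 to 51 mm above this origin. Its raised tray is to -x, so a finger pointing down can work only in front of (+x) and beside (+-y) the screw.
- rack_tray_edge (a point): middle of the raised tray's front edge, at its underside: 26 mm behind (-x) the screw's axis, 54 mm above the rack's origin. The tray (104 mm wide, 108 mm deep) reaches from here to -x; coasters and rims on it end 22 mm above this point. It covers the back of the wings' circle from above. The board carrying it is 21 mm behind this edge. Axes as the rack's.
- susan: lazy Susan, wooden turntable 400 mm across, fixed and not turning; origin under its centre on the table, top 30 mm above the table. The rack, jars and cup stand on it.
- jar_short: short closed glass jar, 55 mm tall, 66 mm across; stands loose on the turntable, origin at the centre of its underside. Leave alone.
- jar_mid: middle closed glass jar, 70 mm tall, 64 mm across; stands loose on the turntable, origin at the centre of its underside. Leave alone.
- jar_tall: tall closed glass jar, 85 mm tall, 60 mm across; stands loose on the turntable, origin at the centre of its underside. Leave alone.
- cup: green ceramic cup, 72 mm tall, 68 mm across the rim; stands loose on the turntable, origin at the centre of its underside. Leave alone.

How it is judged:
At the end, for the whole second after the job is handed in: the wing screw is within 0.2 rad of its stop (joint above 6.3) and at rest; each jar and the cup stands upright within 20 mm of where it began (value of joint screw above 6.3 rad and velocity of joint screw between -0.05 and 0.05 rad/s and distance of each of jar_short, jar_mid, jar_tall, cup from where it was at the start of the episode below 0.02 m and angle between each of jar_short, jar_mid, jar_tall, cup's own z axis and vertical below 0.1 rad); the robot touches nothing.
It fails at once if the short closed glass jar is moved more than 20 mm, lifted or tipped (distance of jar_short from where it was at the start of the episode above 0.02 m or angle between jar_short's own z axis and vertical above 0.35 rad).
It fails at once if the middle closed glass jar is moved more than 20 mm, lifted or tipped (distance of jar_mid from where it was at the start of the episode above 0.02 m or angle between jar_mid's own z axis and vertical above 0.35 rad).
It fails at once if the tall closed glass jar is moved more than 20 mm, lifted or tipped (distance of jar_tall from where it was at the start of the episode above 0.02 m or angle between jar_tall's own z axis and vertical above 0.35 rad).
It fails at once if the green ceramic cup is moved more than 20 mm, lifted or tipped (distance of cup from where it was at the start of the episode above 0.02 m or angle between cup's own z axis and vertical above 0.35 rad).
It fails at once if the thumbscrew or one of its wings is taken between the fingers (grasp point inside the wing plane: within 5 mm of its middle plane, within 38 mm of the axis, less than 8 mm above the wing tops) (y of the grasp point in the frame of screw_top between -0.005 and 0.005 m and x of the grasp point in the frame of screw_top between -0.038 and 0.038 m and z of the grasp point in the frame of screw_top below 0.008 m).
It also fails if it takes over 51 s, if anything falls off the work surface, if the arm or the gripper's body presses on something with over 40 N, if the wrist force passes 120 N, or if a joint passes its speed limit or range.

ROBOT

A 7-joint arm with a two-finger parallel gripper is mounted at the origin on the work surface. World frame = base frame: x ahead of the robot, y to its left, z up, the work surface at z = 0. Lengths are in m, angles in rad, forces in N, time in s.
With the tool pointing down it reaches from about 0.425 to 1.025 m from the base axis. Payload 3.6 kg.
Tool frame: the origin (TCP) lies at the very end of the fingers, on their centre line; the grasp point (between the pads) lies 19 mm behind it (ctrl.grip_point_offset is the distance from the TCP to the grasp point, in m); y points along the fingers, x is the direction in which the jaws open and shut, and the axes are right-handed (so a half turn about y gives the same grasp; the last joint's range is limited). The gripper opens to 85 mm and grips with 20 to 120 N. Pads are 22 mm wide; open, the fingers measure 114 mm over their backs; the gripper's body (76 mm by 85 mm) begins 54 mm behind the grasp point. The pads swing forward as they close: fully open they stand 13 mm farther back than shut.
Start: joints at [1.042, 0.591, 0.048, 1.609, -0.033, 0.943, -0.034], TCP at [0.305, -0.658, 0.231] pointing down, gripper open.
Joint ranges: [-2.69, 2.69], [-0.47, 2.24], [-1.27, 1.36], [0.19, 2.51], [-1.53, 4.68], [0.08, 2.07], [-3.09, 3.09]. Speed limits (rad/s): [2.57, 2.57, 3.14, 3.14, 3.14, 3.14, 3.14].

INTERFACE

Orientations are given as a rotation vector (axis times angle).
In Python, from workcell import ctrl gives the robot as it stands.
- The arm moves only by the shell command python3 -m pendant 'ROWS' [OPENING]. ROWS is JSON, one flat list of numbers, 6 for each row, row after row: the shift along the tool's x, y, z normalised to -1 to 1, where 1 is 0.1 m, then the turn, a rotation vector about the tool's x, y, z normalised to -1 to 1, where 1 is pi/2 rad. In form: [tx, ty, tz, wx, wy, wz, tx, ty, tz, wx, wy, wz, ...]. A call has 1 to 5 rows; each row is the pose to reach, as a shift and turn from the pose measured when the call began, along the tool's axes at that moment; what a row does not reach only later rows make up. A row lasts 1/12 s, in which the tool goes at most 41.7 mm and 7.16 degrees, less where a joint would pass 70% of its speed; a pose out of reach is approached as far as the arm can. A call with a number of a shift or a turn outside -1 to 1 is refused whole. A call with a gripper value outside its range is refused whole. OPENING is the gripper command: -1 is shut, 1 is fully open, values between are in proportion, set as the call begins (- or left out, the last holds). The fingers move at their own pace and stop on an object; the grip force is fixed at half the most. Time passes only in rows, so rows that repeat a pose let the fingers close. It gives the time, the measured TCP pose, the force and the opening at its end, in the units of the state.
- ctrl.sense(): the state, without advancing time (a new reading comes with each control period).
- ctrl.grab_frame(name): name is "side" or "top"; returns the picture (384x512x3 uint8, red, green, blue); there is no depth.
- ctrl.camera_params(name): a dict with "intrinsics" (3x3 intrinsics, pixels), "T" (4x4, takes a point from camera to world coordinates). Camera axes: x right, y down, z forward; pixel columns grow to the right and rows downward; lengths in m; the calibration is good to about 2 mm. A picture is of the moment at which its call begins. camera_params takes no time and is no camera call.
- ctrl.sign_off(): hands the job in, once; it reports no verdict.
Trained networks look in the newest picture that a camera, given by its name, has taken for a name from the list of things; names that differ only in an ending like _2 or _b are one class to them, and where a whole thing is asked for, a point or a joint stands for the part that bears it (a point fixed in the world has none). Each returns a list of dicts, best first, with "p" (0 to 1); they miss things now and then, are a little off and sometimes report something else, mostly with a low value. They report only what shows in the picture. A call takes as long as a camera call.
- ctrl.silhouettes(camera, label): "mask" (384x512 bool, what is visible of it) and "centre" ([row, column] in pixels, amid what is visible of it).
The state is a dict: "time_s": time; "joint_positions": joint angles; "qvel": joint speeds; "joint_torque": joint torques, N m; "eef_pos": TCP position; "tool_rot": TCP orientation; "ft_force": force on the tool from outside, world axes, zero at the start; "wrist_torque": the same for the moment, N m; "gripper_width": finger opening in m.
Only numpy, scipy, OpenCV 4.12 (cv2) and the standard library are available. Lean on these libraries where they do the work, as an engineer would, in place of code of your own. Each camera call takes 0.05 s, during which the arm holds its last target.

## Working session

There is one attempt and no reset: what is moved stays moved. The work goes in short steps, Python scripts to look and compute and a shell command to move; the robot and the scene stay as the last step left them, time stands still between calls to the robot, and variables do not carry over. Pictures are saved under pics/ and viewed, and the job is handed in when it is done.

```bash
ls; mkdir -p pics; cat > h.py <<'E'
import numpy as np, cv2
from scipy.spatial.transform import Rotation as R
from workcell import ctrl
def save(cam,fn):
    im=ctrl.grab_frame(cam); cv2.imwrite('pics/'+fn,im[:,:,::-1]); return im
def proj(cam,P):
    c=ctrl.camera_params(cam);T=np.linalg.inv(c['T']);p=T[:3,:3]@np.array(P)+T[:3,3];u=c['intrinsics']@p;return u[:2]/u[2]
def atz(cam,u,v,z):
    c=ctrl.camera_params(cam);T=c['T'];d=T[:3,:3]@np.linalg.inv(c['intrinsics'])@np.array([u,v,1.]);o=T[:3,3];return o+d*(z-o[2])/d[2]
E
python3 - <<'E'
from h import *
s=ctrl.sense()
for k,v in s.items(): print(k,np.round(v,3))
for c in('side','top'):
    save(c,c+'0.png');p=ctrl.camera_params(c);print(np.round(p['T'],3),p['intrinsics'])
    for l in('screw_top','rack','rack_tray_edge','susan','jar_short','jar_mid','jar_tall','cup'):
        r=ctrl.silhouettes(c,l)
        for q in r[:2]:
            m=q['mask'];ys,xs=np.nonzero(m);print(c,l,round(q['p'],2),np.round(q['centre']),m.sum(),xs.min(),xs.max(),ys.min(),ys.max())
E
```

```text
pics
time_s 0.0
joint_positions [ 1.042  0.592  0.048  1.61  -0.033  0.943 -0.034]
qvel [ 0.001  0.001 -0.    -0.    -0.     0.001 -0.001]
joint_torque [-1.0000e-03 -5.4869e+01  1.5470e+00 -1.9813e+01  9.0000e-03  9.0000e-03
  0.0000e+00]
eef_pos [ 0.305 -0.657  0.23 ]
tool_rot [-1.383  0.885 -0.881]
ft_force [-0.526 -0.45  -0.28 ]
wrist_torque [ 0.002 -0.005 -0.007]
gripper_width 0.086
[[ 0.897 -0.289  0.333  0.333]
 [-0.441 -0.564  0.698 -0.418]
 [-0.014 -0.773 -0.634  0.477]
 [ 0.     0.     0.     1.   ]] [[348.36482449   0.         254.34792618]
 [  0.         348.36482449 191.85177849]
 [  0.           0.           1.        ]]
side screw_top 0.63 [192. 300.] 84 295 308 190 197
side rack 0.62 [222. 276.] 4330 236 316 186 261
side rack 0.19 [187. 215.] 1333 198 231 164 210
side rack_tray_edge 0.72 [224. 280.] 4510 235 317 186 261
side rack_tray_edge 0.49 [195. 300.] 75 294 307 191 196
side susan 0.97 [268. 291.] 19310 176 401 160 329
side jar_short 0.69 [236. 200.] 1585 180 219 210 258
side jar_mid 0.95 [186. 215.] 1429 198 233 164 211
side jar_tall 0.86 [252. 364.] 2412 340 387 219 285
side jar_tall 0.74 [203. 370.] 1465 350 393 182 223
side cup 0.89 [199. 371.] 1480 350 394 181 223
[[-0.001 -0.985  0.171  0.445]
 [-0.999  0.007  0.036  0.023]
 [-0.037 -0.171 -0.985  0.818]
 [ 0.     0.     0.     1.   ]] [[472.14263359   0.         258.69588654]
 [  0.         472.14263359 183.43363606]
 [  0.           0.           1.        ]]
top screw_top 0.62 [240. 240.] 1293 218 258 218 257
top screw_top 0.55 [174. 296.] 290 289 303 149 193
top rack 0.56 [192. 323.] 7157 258 383 138 251
top rack_tray_edge 0.87 [194. 319.] 7253 257 385 137 251
top susan 0.95 [200. 283.] 30449 192 429 73 305
top jar_short 0.82 [278. 301.] 1352 279 319 259 300
top jar_mid 0.96 [239. 240.] 1277 218 258 218 257
top jar_tall 0.73 [148. 400.] 1542 377 423 126 171
top cup 0.86 [101. 351.] 1643 330 373 78 126
```

```bash
python3 - <<'E'
import cv2
for c in('side','top'):
    im=cv2.imread(f'pics/{c}0.png'); 
    cr=im[130:330,160:420] if c=='side' else im[60:310,190:440]
    cv2.imwrite(f'pics/{c}0c.png',cv2.resize(cr,None,fx=3 if c=='side' else 2.4,fy=3 if c=='side' else 2.4,interpolation=cv2.INTER_CUBIC))
E
```

```text
(no output)
```

View pics/side0c.png

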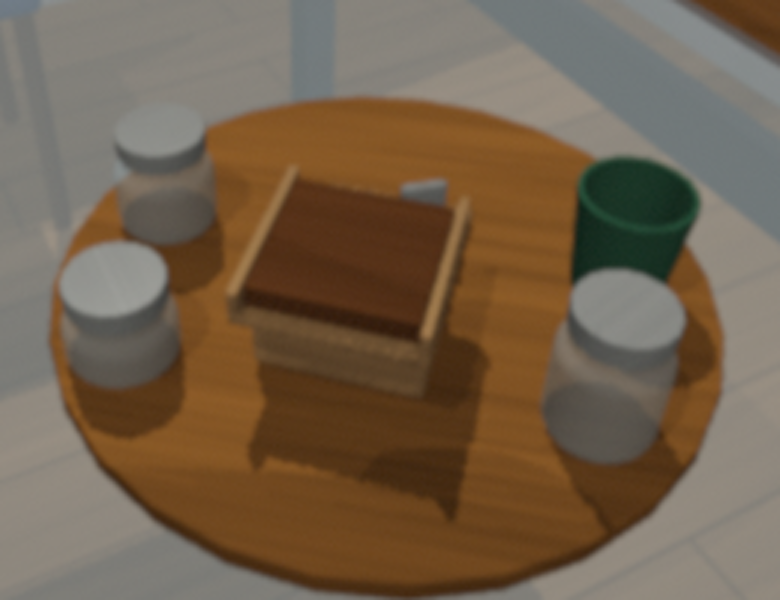

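View pics/top0c.png

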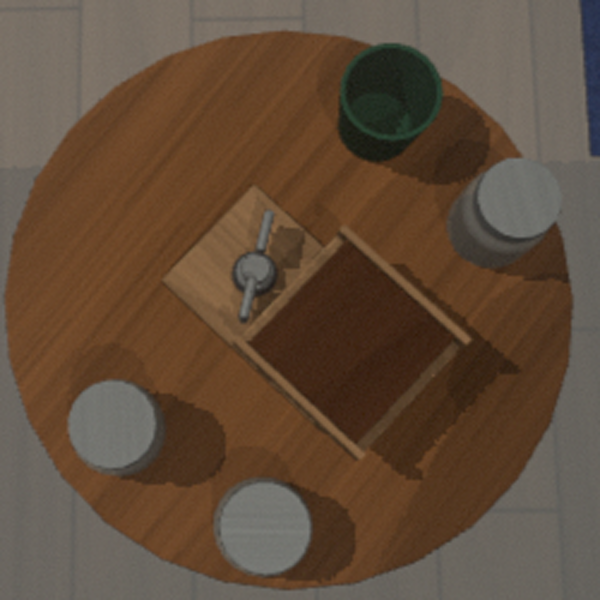

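View pics/side0.png

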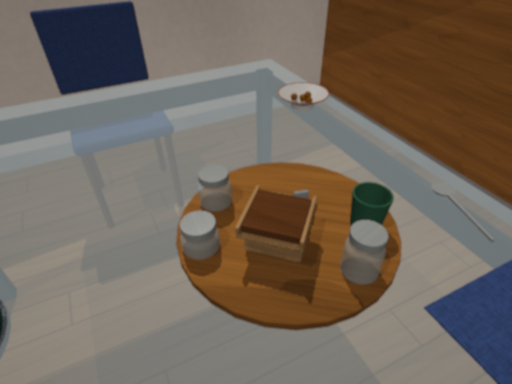

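View pics/top0.png

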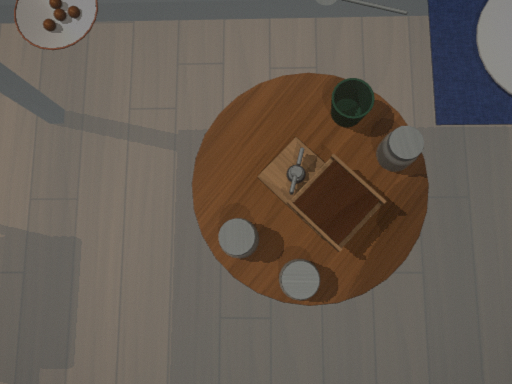

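```bash
python3 - <<'E'
from h import *
save('top','top1.png')
r=ctrl.silhouettes('top','screw_top')
m=[q['mask'] for q in r if q['mask'].sum()<600][0]
ys,xs=np.nonzero(m)
P=np.array([atz('top',u,v,.077)[:2] for u,v in zip(xs,ys)])
(cx,(w,h),a)=cv2.minAreaRect(P.astype(np.float32)*1000);print('rect',cx,w,h,a)
a1=atz('top',295.4,137,.04);a2=atz('top',257.9,177,.04)
print(a1,a2,np.linalg.norm(a1-a2))
y=(a2-a1)/np.linalg.norm(a2-a1);x=np.array([y[1],-y[0],0]);o=(a1+a2)/2-.045*x
print('rack x',x,'yaw',np.degrees(np.arctan2(x[1],x[0])),'axis',o)
t1=atz('top',301.7,148.3,.077);t2=atz('top',291.3,193.3,.077);print('tips',t1,t2,(t1+t2)/2,np.linalg.norm(t1-t2),np.degrees(np.arctan2(*(t1-t2)[:2][::-1])))
c=P.mean(0);u,s,v=np.linalg.svd(P-c);print('pca',c,v[0],np.degrees(np.arctan2(v[0][1],v[0][0])))
for l,z in(('jar_short',.085),('jar_mid',.1),('jar_tall',.115),('cup',.102)):
    q=ctrl.silhouettes('top',l)[0]; ys,xs=np.nonzero(q['mask']);
    print(l,q['p'],atz('top',*q['centre'][::-1],z))
# tray corners z=.106
for u,v in((343,228),(468,342),(362,458),(235,342)):
    print('tray',atz('top',190+u/2.4,60+v/2.4,.1))
print(R.from_rotvec(ctrl.sense()['tool_rot']).as_matrix().round(3))
E
```

```text
rect (593.1060180664062, -8.708378791809082) 23.892974853515625 71.78254699707031 89.03846740722656
[ 0.65906257 -0.01095126  0.04      ] [0.5904814  0.05278387 0.04      ] 0.09362448950761791
rack x [0.6807528  0.73251323 0.        ] yaw 47.097502567853546 axis [ 0.59413811 -0.01204679  0.04      ]
tips [ 0.62998104 -0.01918927  0.077     ] [ 0.55687016 -0.00156568  0.077     ] [ 0.5934256  -0.01037747  0.077     ] 0.07520499315945423 -13.552760788876263
pca [ 0.59175947 -0.00943291] [-0.96819792  0.25018549] 165.51151103932577
jar_short 0.57 [ 0.4238459  -0.01343495  0.085     ]
jar_mid 0.81 [0.48459655 0.07814336 0.1       ]
jar_tall 0.64 [ 0.61933536 -0.1616281   0.115     ]
cup 0.92 [ 0.7010655  -0.09734423  0.102     ]
tray [ 0.6130568  -0.06600328  0.1       ]
tray [ 0.53835165 -0.14264626  0.1       ]
tray [ 0.46579013 -0.07374863  0.1       ]
tray [0.53918422 0.00454141 0.1       ]
[[ 0.421 -0.     0.907]
 [-0.907 -0.     0.421]
 [ 0.    -1.    -0.   ]]
```

```bash
cat >> h.py <<'E'
AX=np.array([.5935,-.0108]); YAW=np.radians(46.8)   # screw axis, rack yaw
def rk(x,y): c,s=np.cos(YAW),np.sin(YAW); return AX+np.array([c*x-s*y,s*x+c*y])
def centre(al,rho=.025,gap=0,hx=.011,hy=.0145):
    a=np.radians(al); d=.0035+hx*abs(np.sin(a))+hy*abs(np.cos(a))+gap
    return rk(rho*np.cos(a)-d*np.sin(a),rho*np.sin(a)+d*np.cos(a))
def to(x,y,z,yawdeg=None):
    s=ctrl.sense();M=R.from_rotvec(s['tool_rot']).as_matrix()
    d=M.T@(np.array([x,y,z])-s['eef_pos'])
    return np.round(d/.1,3)
def st():
    s=ctrl.sense();M=R.from_rotvec(s['tool_rot']).as_matrix()
    print('t',round(s['time_s'],2),'p',np.round(s['eef_pos'],4),'yaw x',round(np.degrees(np.arctan2(M[1,0],M[0,0])),1),'down',np.round(M[:,1],3),'F',np.round(s['ft_force'],2),'w',round(s['gripper_width'],3),'q',np.round(s['joint_positions'],2))
E
python3 - <<'E'
from h import *
for a in(-60,-120,60,0,-20): print(a,centre(a),centre(a,gap=.008))
print(to(*centre(-60,gap=.01),.231))
E
python3 -m pendant '[0,0,0.4,0,-0.08,0, 0,0,0.8,0,-0.16,0, 0,0,1,0,-0.244,0, 0,0,1,0,-0.244,0]' -1
python3 -c "
from h import *
st();print(to(*centre(-60,gap=.01),.2))"
```

```text
-60 [0.62246958 0.00323179] [0.62429639 0.01102042]
-120 [ 0.62013667 -0.0288725 ] [ 0.62779523 -0.02656024]
60 [0.56686333 0.0072725 ] [0.55920477 0.00496024]
0 [0.59749224 0.01974606] [0.59166049 0.02522244]
-20 [0.60639682 0.01911606] [0.6027898  0.02625675]
[-4.736e+00  3.000e-03  5.721e+00]
time_s: 1.53
eef_pos: [0.4049, -0.6104, 0.2314]
tool_rot: [-1.487, 0.573, -0.581]
ft_force: [1.3, 1.1, -0.5]
gripper_width: 0.0387
t 1.53 p [ 0.4049 -0.6104  0.2314] yaw x -42.3 down [ 0.006  0.003 -1.   ] F [ 1.29  1.07 -0.45] w 0.039 q [ 0.97  0.6  -0.07  1.59  0.04  0.95  0.15]
[-2.572  0.348  6.087]
```

```bash

python3 -m pendant '[-0.4,0,0.95,0,0,0,-0.4,0,0.95,0,0,0,-0.4,0,0.95,0,0,0]' >/dev/null
python3 -m pendant '[-0.4,0,0.95,0,0,0,-0.4,0,0.95,0,0,0,-0.4,0,0.95,0,0,0]' >/dev/null
python3 -m pendant '[-0.4,0,0.95,0,0,0,-0.4,0,0.95,0,0,0,-0.4,0,0.95,0,0,0]' >/dev/null
python3 -m pendant '[-0.4,0,0.95,0,0,0,-0.4,0,0.95,0,0,0,-0.4,0,0.95,0,0,0]' >/dev/null
python3 -c "
from h import *
st();print(to(*centre(-60,gap=.01),.2))"
```

```text
t 2.53 p [ 0.5471 -0.2034  0.2357] yaw x -41.7 down [ 0.01   0.012 -1.   ] F [ 0.08  0.91 -0.46] w 0.0 q [ 0.38  0.41 -0.12  1.93  0.05  0.8  -0.5 ]
[-0.859  0.391  2.127]
```

```bash

python3 -m pendant '[-0.4,0,0.95,0,0,0,-0.4,0,0.95,0,0,0,-0.4,0,0.95,0,0,0]' >/dev/null
python3 -m pendant '[-0.4,0.1,0.95,0,0,0,-0.4,0.1,0.95,0,0,0,-0.4,0.1,0.95,0,0,0,-0.4,0.1,0.95,0,0,0]' >/dev/null
cat >> h.py <<'E'
def fix(yaw=-43.2):
    # rotation, in pendant units, to tool x at yaw (deg), tool y straight down
    M=R.from_rotvec(ctrl.sense()['tool_rot']); a=np.radians(yaw)
    x=np.array([np.cos(a),np.sin(a),0]);y=np.array([0,0,-1.]);z=np.cross(x,y)
    return np.round((M.inv()*R.from_matrix(np.c_[x,y,z])).as_rotvec()/(np.pi/2),4)
E
python3 -c "
from h import *
st();print(to(*centre(-60,gap=.01),.13),fix())"
```

```text
t 3.12 p [0.6167 0.0053 0.2297] yaw x -41.0 down [ 0.013  0.02  -1.   ] F [-0.61  0.69  0.57] w 0.0 q [ 0.04  0.45 -0.16  1.87  0.07  0.81 -0.86]
[0.014 0.999 0.087] [-0.015   0.0249 -0.0021]
```

```bash

python3 -m pendant '[0.014,0.99,0.087,-0.015,0.025,-0.002,0.014,0.99,0.087,-0.015,0.025,-0.002,0.014,0.99,0.087,-0.015,0.025,-0.002,0.014,0.99,0.087,-0.015,0.025,-0.002]' 
python3 -c "
from h import *
st();print(to(*centre(-60,gap=.01),.069),fix())
im=save('top','top2.png');cv2.imwrite('pics/top2c.png',cv2.resize(im[60:310,190:440],None,fx=2.4,fy=2.4))
im=save('side','side2.png');cv2.imwrite('pics/side2c.png',cv2.resize(im[50:330,160:420],None,fx=2,fy=2))"
```

```text
time_s: 3.45
eef_pos: [0.6215, 0.0127, 0.1265]
tool_rot: [-1.493, 0.596, -0.584]
ft_force: [-0.9, -0.4, 0.2]
gripper_width: 0.0001
t 3.45 p [0.6215 0.0127 0.1265] yaw x -43.2 down [-0.009 -0.001 -1.   ] F [-0.85 -0.42  0.15] w 0.0 q [-0.01  0.6  -0.12  1.91  0.11  0.65 -0.95]
[0.025 0.574 0.028] [ 0.0042  0.     -0.0038]
```

View pics/top2c.png

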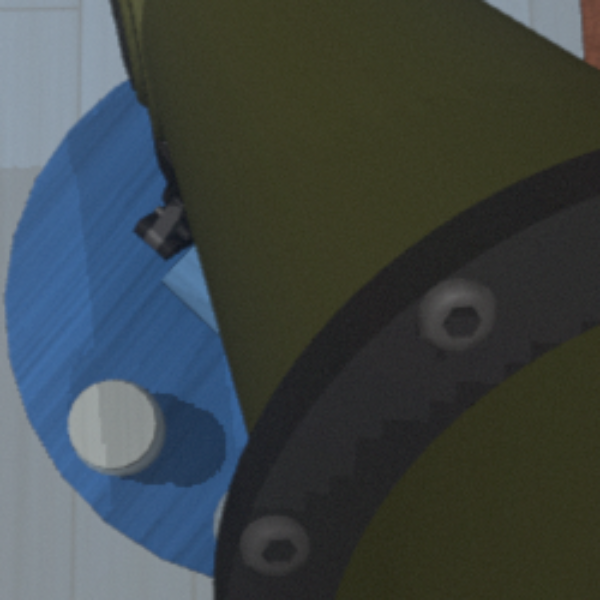

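View pics/side2c.png

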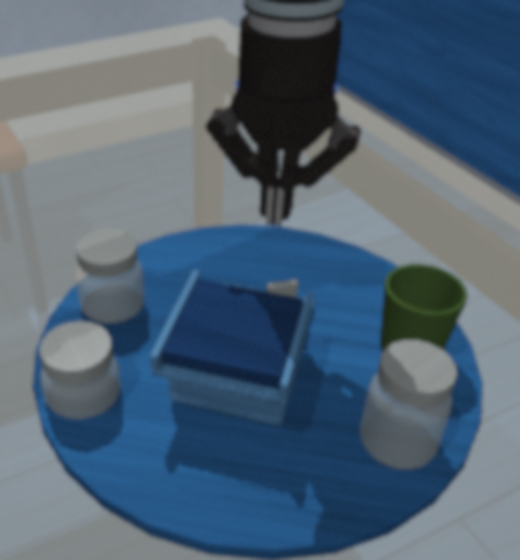

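```bash

python3 -m pendant '[0.025,0.3,0.028,0.004,0,-0.004,0.025,0.57,0.028,0.004,0,-0.004,0.025,0.57,0.028,0.004,0,-0.004,0.025,0.57,0.028,0.004,0,-0.004]' 
python3 -c "
from h import *
st();print(fix())
for a in (-60,-75,-90,-105,-120): print(a,to(*centre(a),.069))"
```

```text
time_s: 3.88
eef_pos: [0.6285, 0.011, 0.0747]
tool_rot: [-1.487, 0.585, -0.598]
ft_force: [0.3, -0.1, -0.0]
gripper_width: 0.0001
t 3.88 p [0.6285 0.011  0.0747] yaw x -43.4 down [ 0.008 -0.001 -1.   ] F [ 0.27 -0.14 -0.01] w 0.0 q [-0.02  0.67 -0.1   1.93  0.13  0.54 -0.96]
[-0.003  -0.0018  0.0041]
-60 [ 0.009  0.057 -0.098]
-75 [ 0.089  0.057 -0.161]
-90 [ 0.145  0.057 -0.254]
-105 [ 0.182  0.057 -0.29 ]
-120 [ 0.213  0.057 -0.348]
```

```bash

python3 -m pendant '[0.01,0.06,-0.1,0,0,0,0.09,0.06,-0.16,0,0,0,0.145,0.06,-0.25,0,0,0,0.18,0.06,-0.29,0,0,0,0.21,0.06,-0.35,0,0,0]' 
python3 -c "
from h import *
st();print(fix())
for a in (-120,-125,-130): print(a,to(*centre(a),.069))"
```

```text
time_s: 4.3
eef_pos: [0.621, -0.0301, 0.0699]
tool_rot: [-1.485, 0.584, -0.601]
ft_force: [-0.0, 1.5, -0.0]
gripper_width: -0.0002
t 4.3 p [ 0.621  -0.0301  0.0699] yaw x -43.4 down [ 0.011 -0.001 -1.   ] F [-0.01  1.5  -0.01] w -0.0 q [ 0.05  0.67 -0.1   1.95  0.14  0.51 -0.91]
[-0.0044 -0.0026  0.0056]
-120 [-0.015  0.009  0.002]
-125 [-0.008  0.008 -0.021]
-130 [-0.005  0.008 -0.046]
```

```bash

python3 -m pendant '[-0.005,0.01,-0.045,-0.004,-0.002,0.005,-0.005,0.01,-0.045,-0.004,-0.002,0.005,-0.005,0.01,-0.045,-0.004,-0.002,0.005,0.0,-0.3,0.15,0,0,0,0,-0.8,0.2,0,0,0]' 
python3 -m pendant '[-0.9,-0.6,0.6,0,0,0,-0.9,-0.6,0.6,0,0,0,-0.9,-0.6,0.6,0,0,0]' 
python3 -m pendant '[-0.9,0,0.6,0,0,0,-0.9,0,0.6,0,0,0,-0.9,0,0.6,0,0,0]' 
python3 -c "
from h import *
st();print(fix())
im=save('top','top3.png');cv2.imwrite('pics/top3c.png',cv2.resize(im[60:310,190:440],None,fx=2.4,fy=2.4)[:,:,::-1])"
```

```text
time_s: 4.72
eef_pos: [0.6313, -0.014, 0.1386]
tool_rot: [-1.487, 0.589, -0.594]
ft_force: [2.1, 0.3, 0.4]
gripper_width: -0.0001
time_s: 4.97
eef_pos: [0.6065, 0.0923, 0.1998]
tool_rot: [-1.487, 0.589, -0.595]
ft_force: [0.2, 1.0, 0.1]
gripper_width: -0.0001
time_s: 5.22
eef_pos: [0.5802, 0.2037, 0.2004]
tool_rot: [-1.486, 0.586, -0.589]
ft_force: [-0.0, 1.3, -0.3]
gripper_width: -0.0
t 5.22 p [0.5802 0.2037 0.2004] yaw x -43.1 down [ 0.004  0.003 -1.   ] F [-0.05  1.27 -0.3 ] w -0.0 q [-0.31  0.49 -0.14  1.89  0.09  0.76 -1.25]
[-0.0029  0.0015  0.0003]
```

View pics/top3c.png

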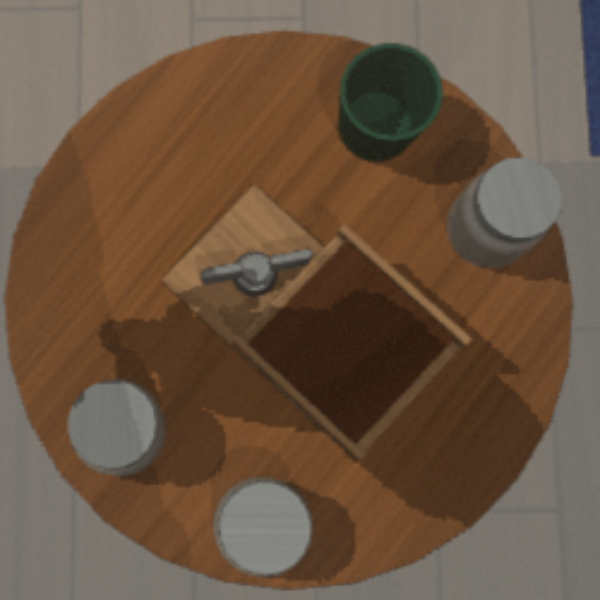

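```bash

python3 -c "
from h import *
print(to(*centre(53,.03,.007),.2),to(*centre(53,.03,.007),.13))"
```

```text
[ 1.197 -0.012 -1.561] [ 1.199  0.688 -1.566]
```

```bash

python3 -m pendant '[0.6,0,-0.78,0,0,0,0.6,0,-0.78,0,0,0,0.6,0,-0.78,0,0,0]' >/dev/null
python3 -m pendant '[0.6,0.2,-0.78,0,0,0,0.6,0.5,-0.78,0,0,0,0.6,0.7,-0.78,0,0,0,0.6,0.7,-0.78,0,0,0]' 
python3 -c "
from h import *
st();print(to(*centre(53,.03,.007),.068),fix())"
```

```text
time_s: 5.85
eef_pos: [0.5538, -0.0031, 0.1251]
tool_rot: [-1.497, 0.602, -0.589]
ft_force: [-1.4, -1.3, -0.0]
gripper_width: -0.0003
t 5.85 p [ 0.5538 -0.0031  0.1251] yaw x -43.6 down [-0.011 -0.005 -1.   ] F [-1.43 -1.34 -0.02] w -0.0 q [ 0.    0.53 -0.11  2.07  0.12  0.56 -0.95]
[-0.065  0.569  0.179] [ 0.0072 -0.0043 -0.0025]
```

```bash

python3 -m pendant '[-0.065,0,0.18,0.007,-0.004,-0.002,-0.065,0,0.18,0.007,-0.004,-0.002,-0.065,0,0.18,0.007,-0.004,-0.002]' >/dev/null
python3 -c "
from h import *
st();print(to(*centre(53,.03,.007),.068),fix())"
```

```text
t 6.1 p [0.5622 0.0167 0.1252] yaw x -43.0 down [-0.     0.002 -1.   ] F [0.73 1.09 0.36] w -0.0 q [-0.02  0.54 -0.12  2.05  0.11  0.56 -0.97]
[ 0.009  0.572 -0.03 ] [-0.0008  0.0017 -0.0008]
```

```bash

python3 -m pendant '[0.005,0.0,-0.02,0,0,0,0,0.3,-0.02,0,0,0,0,0.57,-0.02,0,0,0,0,0.57,-0.02,0,0,0,0,0.57,-0.02,0,0,0]' 
python3 -c "
from h import *
st();print(fix())
for a in (53,40,30,20,10,0,-10,-20,-30,-40): print(a,to(*centre(a,.027,-.001),.068))"
```

```text
time_s: 6.52
eef_pos: [0.5602, 0.0161, 0.068]
tool_rot: [-1.489, 0.588, -0.584]
ft_force: [1.0, -0.4, -0.3]
gripper_width: 0.0004
t 6.52 p [0.5602 0.0161 0.068 ] yaw x -43.0 down [-0.002  0.002 -1.   ] F [ 1.01 -0.41 -0.3 ] w 0.0 q [-0.04  0.63 -0.1   2.08  0.13  0.44 -0.99]
[ 0.0001  0.0027 -0.0017]
53 [0.091 0.    0.034]
40 [0.096 0.    0.105]
30 [ 0.115 -0.     0.162]
20 [ 0.149 -0.     0.217]
10 [ 0.197 -0.     0.264]
0 [ 0.259 -0.     0.301]
-10 [ 0.291 -0.001  0.329]
-20 [ 0.334 -0.001  0.352]
-30 [ 0.386 -0.001  0.367]
-40 [ 0.444 -0.001  0.37 ]
```

```bash

python3 -m pendant '[0.09,0,0.035,0,0,0,0.095,0,0.105,0,0,0,0.115,0,0.16,0,0,0,0.15,0,0.215,0,0,0,0.195,0,0.265,0,0,0]' 
python3 -c "
from h import *
st();print(fix())
for a in (10,0,-10,-20,-30,-40,-50): print(a,to(*centre(a,.027,-.001),.068))"
```

```text
time_s: 6.93
eef_pos: [0.5933, 0.0229, 0.0688]
tool_rot: [-1.489, 0.587, -0.584]
ft_force: [-0.6, 0.7, 0.5]
gripper_width: 0.0001
t 6.93 p [0.5933 0.0229 0.0688] yaw x -42.9 down [-0.001  0.002 -1.   ] F [-0.63  0.71  0.47] w 0.0 q [-0.04  0.65 -0.1   2.01  0.13  0.49 -0.99]
[-0.0004  0.0031 -0.0015]
10 [ 0.001  0.008 -0.011]
0 [0.063 0.007 0.025]
-10 [0.096 0.007 0.053]
-20 [0.138 0.007 0.076]
-30 [0.19  0.007 0.091]
-40 [0.248 0.007 0.094]
-50 [0.31  0.007 0.082]
```

```bash

python3 -m pendant '[0.065,0.01,0.025,0,0,0,0.095,0.01,0.055,0,0,0,0.14,0.01,0.075,0,0,0,0.19,0.01,0.09,0,0,0,0.25,0.01,0.095,0,0,0]' 
python3 -c "
from h import *
st();print(fix())
for a in (-40,-50,-60,-70,-80,-90,-100,-110): print(a,to(*centre(a,.027,-.001),.067))"
```

```text
time_s: 7.35
eef_pos: [0.6185, 0.0133, 0.0676]
tool_rot: [-1.488, 0.587, -0.583]
ft_force: [-0.7, 1.0, 1.3]
gripper_width: 0.0002
t 7.35 p [0.6185 0.0133 0.0676] yaw x -42.9 down [-0.001  0.003 -1.   ] F [-0.68  1.02  1.34] w 0.0 q [-0.02  0.68 -0.11  1.95  0.13  0.52 -0.96]
[-0.0007  0.0036 -0.0018]
-40 [-0.002  0.006 -0.007]
-50 [ 0.06   0.006 -0.019]
-60 [ 0.12   0.006 -0.046]
-70 [ 0.175  0.006 -0.088]
-80 [ 0.221  0.006 -0.145]
-90 [ 0.252  0.005 -0.213]
-100 [ 0.275  0.005 -0.239]
-110 [ 0.296  0.005 -0.274]
```

```bash

python3 -m pendant '[0.06,0.006,-0.02,0,0,0,0.12,0.006,-0.045,0,0,0,0.175,0.006,-0.09,0,0,0,0.22,0.006,-0.145,0,0,0,0.25,0.006,-0.21,0,0,0]' 
python3 -c "
from h import *
st();print(fix())
for a in (-100,-110,-120,-130): print(a,to(*centre(a,.027,-.001),.067))"
```

```text
time_s: 7.77
eef_pos: [0.6232, -0.02, 0.067]
tool_rot: [-1.487, 0.586, -0.585]
ft_force: [0.3, 1.8, -0.1]
gripper_width: -0.0002
t 7.77 p [ 0.6232 -0.02    0.067 ] yaw x -42.9 down [ 0.     0.003 -1.   ] F [ 0.27  1.82 -0.06] w -0.0 q [ 0.04  0.68 -0.11  1.94  0.14  0.53 -0.91]
[-0.0014  0.0032 -0.0012]
-100 [ 0.014 -0.    -0.027]
-110 [ 0.035 -0.001 -0.062]
-120 [ 0.05  -0.001 -0.105]
-130 [ 0.057 -0.001 -0.155]
```

Finish the stroke to -130°, then lift forward, away, and look.

```bash

python3 -m pendant '[0.015,0,-0.027,0,0,0,0.035,0,-0.062,0,0,0,0.05,0,-0.105,0,0,0,0.057,0,-0.155,0,0,0,0.057,0,-0.155,0,0,0]' 
python3 -m pendant '[0,-0.1,0.15,0,0,0,0,-0.5,0.2,0,0,0,0,-0.8,0.2,0,0,0]' 
python3 -m pendant '[-0.9,-0.6,0.6,0,0,0,-0.9,-0.6,0.6,0,0,0,-0.9,-0.6,0.6,0,0,0]' >/dev/null
python3 -m pendant '[-0.9,0,0.6,0,0,0,-0.9,0,0.6,0,0,0,-0.9,0,0.6,0,0,0]' >/dev/null
python3 -c "
from h import *
st();print(fix(),to(*centre(53,.03,.007),.2))
im=save('top','top4.png');cv2.imwrite('pics/top4c.png',cv2.resize(im[60:310,190:440],None,fx=2.4,fy=2.4)[:,:,::-1])"
```

```text
time_s: 8.18
eef_pos: [0.6161, -0.0368, 0.067]
tool_rot: [-1.488, 0.588, -0.586]
ft_force: [0.9, 0.3, 0.2]
gripper_width: -0.0002
time_s: 8.43
eef_pos: [0.6297, -0.0211, 0.1476]
tool_rot: [-1.489, 0.588, -0.583]
ft_force: [0.9, 0.2, 0.8]
gripper_width: 0.0001
t 8.93 p [0.577  0.1944 0.2099] yaw x -42.7 down [-0.003  0.004 -1.   ] F [-0.53  0.8  -0.29] w 0.0 q [-0.28  0.47 -0.16  1.89  0.09  0.78 -1.24]
[-0.0006  0.0053 -0.003 ] [ 1.106  0.093 -1.436]
```

View pics/top4c.png

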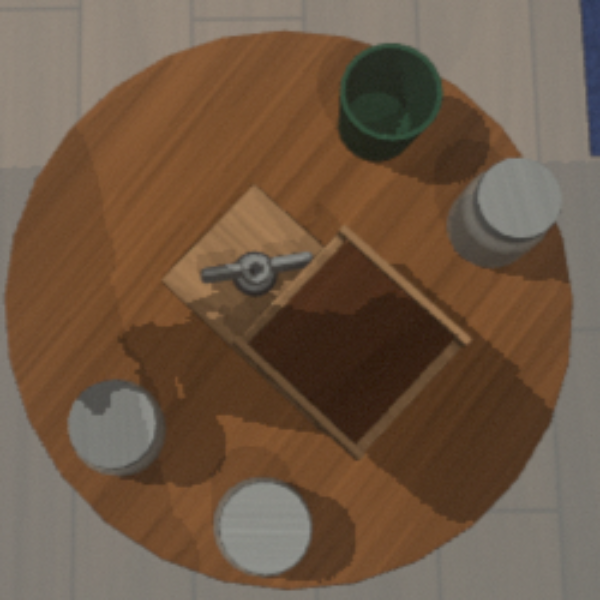

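```bash

python3 -m pendant '[0.55,0.05,-0.7,0,0,0,0.55,0.05,-0.7,0,0,0,0.55,0.05,-0.7,0,0,0]' >/dev/null
python3 -m pendant '[0.55,0.2,-0.6,0,0,0,0.55,0.5,-0.6,0,0,0,0.55,0.6,-0.6,0,0,0,0.55,0.6,-0.6,0,0,0]' >/dev/null
python3 -c "
from h import *
st();print(to(*centre(53,.03,.007),.125),fix())"
```

```text
t 9.57 p [0.5609 0.0111 0.1386] yaw x -43.4 down [-0.02  -0.007 -1.   ] F [-1.6   0.14 -1.07] w -0.0 q [-0.01  0.52 -0.12  2.04  0.12  0.61 -0.97]
[-0.02   0.136  0.023] [ 0.0116 -0.0024 -0.0062]
```

```bash

python3 -m pendant '[-0.02,0,0.023,0.012,-0.002,-0.006,-0.02,0.1,0.023,0.012,-0.002,-0.006,-0.02,0.13,0.023,0.012,-0.002,-0.006]' >/dev/null
python3 -c "
from h import *
st();print(to(*centre(53,.03,.007),.066),fix())"
```

```text
t 9.82 p [0.5596 0.0138 0.1245] yaw x -43.3 down [-0.002  0.    -1.   ] F [-0.83  0.75  0.16] w -0.0 q [-0.01  0.54 -0.12  2.06  0.12  0.55 -0.98]
[0.008 0.585 0.011] [ 0.0009 -0.0006 -0.0011]
```

```bash

python3 -m pendant '[0.005,0.15,0.01,0,0,0,0,0.4,0.01,0,0,0,0,0.585,0.01,0,0,0,0,0.585,0.01,0,0,0,0,0.585,0.01,0,0,0]' 
python3 -c "
from h import *
st();print(fix())
for a in (53,40,30,20,10,0,-10,-20): print(a,to(*centre(a,.027,-.001),.066))"
```

```text
time_s: 10.23
eef_pos: [0.5597, 0.0153, 0.0654]
tool_rot: [-1.491, 0.593, -0.586]
ft_force: [1.1, 0.5, 0.3]
gripper_width: 0.0002
t 10.23 p [0.5597 0.0153 0.0654] yaw x -43.2 down [-0.004  0.    -1.   ] F [1.1  0.47 0.31] w 0.0 q [-0.03  0.63 -0.1   2.08  0.14  0.44 -1.  ]
[ 0.0018  0.0003 -0.0021]
53 [ 0.089 -0.006  0.043]
40 [ 0.093 -0.007  0.115]
30 [ 0.112 -0.007  0.172]
20 [ 0.146 -0.007  0.226]
10 [ 0.194 -0.007  0.274]
0 [ 0.255 -0.008  0.311]
-10 [ 0.288 -0.008  0.339]
-20 [ 0.331 -0.008  0.362]
```

```bash

python3 -m pendant '[0.09,0,0.045,0,0,0,0.095,0,0.115,0,0,0,0.11,0,0.17,0,0,0,0.145,0,0.225,0,0,0,0.195,0,0.275,0,0,0]' 
python3 -c "
from h import *
st();print(fix())
for a in (5,0,-5,-10,-15,-20): print(a,to(*centre(a,.027,-.001),.066))"
```

```text
time_s: 10.65
eef_pos: [0.5933, 0.0229, 0.0658]
tool_rot: [-1.491, 0.592, -0.585]
ft_force: [-2.0, -0.0, 1.1]
gripper_width: 0.0003
t 10.65 p [0.5933 0.0229 0.0658] yaw x -43.1 down [-0.004  0.001 -1.   ] F [-1.98 -0.01  1.07] w 0.0 q [-0.04  0.66 -0.11  2.01  0.14  0.49 -1.  ]
[ 0.0016  0.0009 -0.0022]
5 [ 0.03  -0.002  0.01 ]
0 [ 0.062 -0.002  0.026]
-5 [ 0.078 -0.002  0.041]
-10 [ 0.095 -0.002  0.054]
-15 [ 0.115 -0.002  0.067]
-20 [ 0.138 -0.002  0.078]
```

```bash

python3 -m pendant '[0.03,0,0.01,0,0,0,0.062,0,0.026,0,0,0,0.078,0,0.041,0,0,0,0.095,0,0.054,0,0,0,0.095,0,0.054,0,0,0]' 
python3 -c "
from h import *
st();print(fix())
for a in (-10,-15,-20): print(a,to(*centre(a,.027,-.001),.066))"
```

```text
time_s: 11.07
eef_pos: [0.6041, 0.0202, 0.0657]
tool_rot: [-1.49, 0.592, -0.586]
ft_force: [-1.4, -0.6, -0.1]
gripper_width: -0.0
t 11.07 p [0.6041 0.0202 0.0657] yaw x -43.1 down [-0.004  0.001 -1.   ] F [-1.37 -0.58 -0.13] w -0.0 q [-0.03  0.67 -0.11  1.98  0.14  0.5  -0.99]
[ 0.0015  0.0007 -0.0022]
-10 [-0.002 -0.003 -0.   ]
-15 [ 0.018 -0.003  0.012]
-20 [ 0.04  -0.003  0.023]
```

```bash

python3 -m pendant '[0.018,0,0.01,0,0,0,0.018,0,0.01,0,0,0]' 
python3 -m pendant '[0.02,0,0.01,0,0,0,0.02,0,0.01,0,0,0]' 
python3 -m pendant '[0.02,0,0.0,0,0,0,0.02,0,0.0,0,0,0]' 
```

```text
time_s: 11.23
eef_pos: [0.6062, 0.0196, 0.0656]
tool_rot: [-1.49, 0.592, -0.586]
ft_force: [-1.3, -0.1, 0.0]
gripper_width: 0.0
time_s: 11.4
eef_pos: [0.6082, 0.0191, 0.0656]
tool_rot: [-1.49, 0.593, -0.585]
ft_force: [-1.7, 1.3, 0.6]
gripper_width: 0.0001
time_s: 11.57
eef_pos: [0.6084, 0.0188, 0.0653]
tool_rot: [-1.49, 0.595, -0.583]
ft_force: [-3.2, 2.3, 2.3]
gripper_width: 0.0001
```

```bash

python3 -m pendant '[0.03,0,0.0,0,0,0,0.03,0,0.0,0,0,0]' 
python3 -m pendant '[0.05,0,0.0,0,0,0,0.05,0,0.0,0,0,0,0.05,0,0.0,0,0,0]' 
```

```text
time_s: 11.73
eef_pos: [0.6086, 0.0186, 0.0652]
tool_rot: [-1.491, 0.598, -0.578]
ft_force: [-6.2, 3.7, 4.2]
gripper_width: -0.0002
time_s: 11.98
eef_pos: [0.6088, 0.0183, 0.0651]
tool_rot: [-1.491, 0.602, -0.571]
ft_force: [-7.9, 5.8, 6.0]
gripper_width: -0.0003
```

```bash

python3 -m pendant '[-0.12,0,0,0,0,0,-0.15,0,0,0,0,0,-0.15,-0.1,0,0,0,0,-0.15,-0.5,0,0,0,0,-0.15,-0.9,0,0,0,0]' 
python3 -m pendant '[-0.9,-0.6,0.6,0,0,0,-0.9,-0.6,0.6,0,0,0,-0.9,-0.6,0.6,0,0,0]' >/dev/null
python3 -m pendant '[-0.9,0,0.6,0,0,0,-0.9,0,0.6,0,0,0,-0.9,0,0.6,0,0,0,-0.9,0,0.6,0,0,0]' 
python3 -c "
from h import *
st()
im=save('top','top5.png');cv2.imwrite('pics/top5c.png',cv2.resize(im[60:310,190:440],None,fx=2.4,fy=2.4)[:,:,::-1])
for l,z in(('jar_short',.085),('jar_mid',.1),('jar_tall',.115),('cup',.102)):
    q=ctrl.silhouettes('top',l)[0]; print(l,q['p'],atz('top',*q['centre'][::-1],z))
"
```

```text
time_s: 12.4
eef_pos: [0.5991, 0.0269, 0.1553]
tool_rot: [-1.493, 0.604, -0.57]
ft_force: [0.9, -0.5, -0.0]
gripper_width: -0.0003
time_s: 12.98
eef_pos: [0.5519, 0.246, 0.2225]
tool_rot: [-1.484, 0.593, -0.568]
ft_force: [-1.1, 0.7, 0.4]
gripper_width: -0.0001
t 12.98 p [0.5519 0.246  0.2225] yaw x -42.6 down [-0.012  0.012 -1.   ] F [-1.08  0.74  0.4 ] w -0.0 q [-0.36  0.46 -0.18  1.89  0.08  0.81 -1.32]
jar_short 0.91 [ 0.42712321 -0.00939373  0.085     ]
jar_mid 0.9 [0.48565867 0.08027749 0.1       ]
jar_tall 0.74 [ 0.62071598 -0.16379855  0.115     ]
cup 0.7 [ 0.70338991 -0.09648309  0.102     ]
```

View pics/top5c.png

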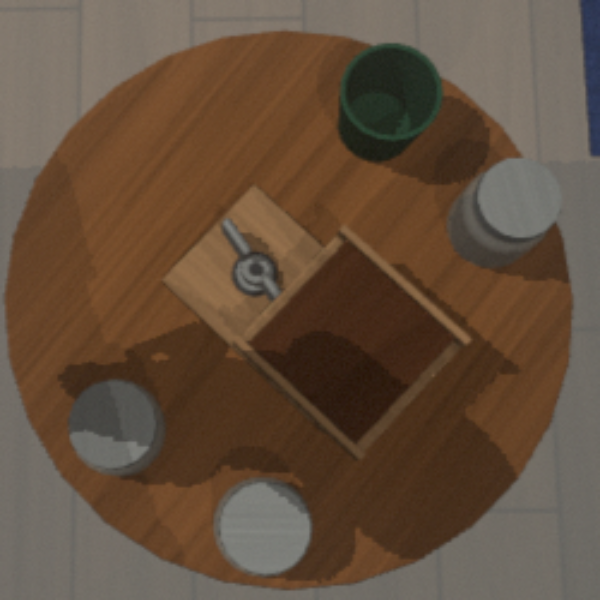

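```bash
python3 -c "
from h import *
print(np.abs(ctrl.sense()['qvel']).max());print(ctrl.sign_off())"
```

```text
0.007884167137579343
the job is handed in; nothing more can be done
None
```

The wing screw is at its stop and the job is handed in, at about 13 s of the 51 s allowed. I turned it with the closed fingertips in three clockwise strokes of about 65°, 180° and 70°, starting from about 60° (1.06 rad). I never gripped it.

- **Stop:** At the end of the last stroke the screw stopped moving while the push rose to about 11 N, far more than its friction needs.
- **Final angle:** In the last top picture the wings lie about 17° past the rack's x axis after one full turn. That reads as about 6.58 rad. The stop is at 6.5, so the picture is about 5° off, within reading error.
- **Jars and cup:** All four look upright in that picture. Their measured positions differ by 2 to 5 mm from the start, which is detection noise, and the hand never came near them.
- **Hand:** It was lifted clear to a height of 0.22 m, with a wrist force of about 1 N, the usual level when touching nothing.

The side camera could not check the screw because the tray hides it, so the final angle rests on the top picture and the push force.

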